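# Stack the component tray on the trainer console

### The arm

A 7-joint arm with a two-finger parallel gripper is mounted at the origin on the work surface. World frame = base frame: x ahead of the robot, y to its left, z up, the work surface at z = 0. Lengths are in m, angles in rad, forces in N, time in s.
With the tool pointing down it reaches from about 0.4 to 0.925 m from the base axis. Payload 5.6 kg.
Tool frame: the origin (TCP) lies on the centre line of the jaws, within the pads' length; the fingertips stand 8 mm ahead of it and the grasp point (between the pads) lies 11 mm behind it; z points along the fingers, y is the direction in which the jaws open and shut (so a half turn about z gives the same grasp; the last joint's range is limited). The gripper opens to 85 mm and grips with 20 to 120 N. Pads are 22 mm wide; open, the fingers measure 114 mm over their backs; the gripper's body (76 mm by 85 mm) begins 54 mm behind the grasp point. The pads swing forward as they close: fully open they stand 13 mm farther back than shut.
Start: joints at [1.258, 0.468, -0.012, 1.603, 0.006, 1.071, -0.056], TCP at [0.173, -0.627, 0.239] pointing down, gripper open.
Joint ranges: [-2.53, 2.53], [-0.31, 2.02], [-1.57, 1.55], [0.28, 2.44], [-1.29, 4.43], [0.15, 1.84], [-2.92, 2.92]. Speed limits (rad/s): [2.57, 2.57, 3.14, 3.14, 3.14, 3.14, 3.14].

### API

Orientations are given as a unit quaternion [x, y, z, w].
In Python, from cell import arm gives the robot as it stands. The module is installed in compiled form; this text tells all that it offers.
- The arm moves only by the shell command python3 -m handwheel 'ROWS' [FORCE]. ROWS is JSON, a list of rows, each an object of numbers: "claw": the finger opening in mm, from 0 to 85.4; "dx", "dy", "dz": the shift along the tool's x, y, z in mm; "wx", "wy", "wz": the turn, a rotation vector about the tool's x, y, z in degrees. A call has 1 to 8 rows; each row shifts and turns the commanded pose from where the row before left it, along the tool's axes as they then stand; what a row does not reach is not made up. A row lasts 1/12 s, in which the tool goes at most 41.7 mm and 7.16 degrees, less where a joint would pass 70% of its speed; a pose out of reach is approached as far as the arm can. A call is refused whole if a number of a shift passes 41.7 or a number of a turn 7.16, either way. A call with a gripper value outside its range is refused whole. The fingers move at their own pace and stop on an object; FORCE is the grip in N (left out, the last holds). Time passes only in rows, so rows that do not move let the fingers close. It gives the time, the measured TCP pose, the force and the opening at its end, in the units of the state.
- arm.sense(): the state, without advancing time (a new reading comes with each control period).
- arm.read_camera(name): name is "side" or "top" or "wrist"; returns a dict with "image" (384x512x3 uint8, red, green, blue), "mtx" (3x3 intrinsics, pixels), "rvec" (rotation vector, rad) and "tvec" (3), from world to camera coordinates, as OpenCV has them. Camera axes: x right, y down, z forward; pixel columns grow to the right and rows downward; lengths in m; the calibration is good to about 2 mm. The wrist camera is an equidistant fisheye: a pixel r from the principal point sees the ray r / f radians off the axis. A picture is of the moment at which its call begins. There is no depth.
- arm.job_done(): hands the job in, once; it reports no verdict.
Trained networks look in a picture, given as the dict that the camera call returned (one of the last four; its "shot" number tells which), for a name from the list of things; names that differ only in an ending like _2 or _b are one class to them, and where a whole thing is asked for, a point or a joint stands for the part that bears it (a point fixed in the world has none). Each returns a list of dicts, best first, with "score" (0 to 1); they miss things now and then, are a little off and sometimes report something else, mostly with a low value. They report only what shows in the picture. A call takes as long as a camera call. They do not tell look-alikes from the thing itself.
- arm.look_for(picture, label): "bbox" ([left, top, width, height] in pixels, round what is visible of it).
- arm.regions_of(picture, label): "mask" (384x512 bool, what is visible of it) and "bbox" ([left, top, width, height] in pixels, round what is visible of it).
- arm.mark_of(picture, label): "at" ([row, column] in pixels: a listed point, or the origin of a listed thing).
The state is a dict: "time_s": time; "joints": joint angles; "dq": joint speeds; "joint_torque": joint torques, N m; "tcp_pos": TCP position; "tool_rot": TCP orientation; "contact_force": force on the tool from outside, world axes, zero at the start; "wrist_torque": the same for the moment, N m; "gripper_width": finger opening in m.
Only numpy, scipy, OpenCV 4.12 (cv2) and the standard library are available. Lean on these libraries where they do the work, as an engineer would, in place of code of your own. Each camera call takes 0.05 s, during which the arm holds its last target. There are 200 camera calls.

### The job

Pick up the yellow component tray by its black handle, keep it level so nothing spills, and stack it on the grey tray in the blue console's bay so that its four black lugs drop fully into the grey tray's sockets and it sits flush; then let go. The grey tray does not stand at a fixed place along the bay, so land lightly and feel along for the sockets: never load the console or its tray with more than about 25 N, and leave the meter, the eraser and the jar alone.

Things in the scene. Friction and masses are not known exactly. Their poses are not given: they have to be found in the camera images.
- tray (a point): Centre (half-way up) of the loose yellow component tray, 136 (x) x 200 (y) mm, 100 mm high over all, 0.36 to 0.56 kg. Axes: x across (short side, along the handle bar), y along its long side, z up. Its flat underside lies 38 mm below this point, its lug feet (it stands on them) 50 mm below; side walls reach 2 mm above this point. A half turn makes no difference to how it fits.
- handle (a point): Centre of the yellow tray's black handle bar, 43 mm above tray. The bar runs along the tray's x: 104 mm long, 14 mm wide (in y: grip it there), 14 mm high. Posts carry it at x = +-46 mm; between x = -40 and 40 mm it is free underneath, and fingers may reach 35 mm below the bar's centre.
- lug (a point): Centre of the foot of one of the yellow tray's four round black lugs, 14 mm in diameter, 12 mm long, with a 1 mm bevel at the foot. They stand under the tray at x = +-52, y = +-70 mm from its centre; this is the one at x = +52, y = +70.
- bay (a point): Fixed point of the blue console, 80 mm above the bench: centre of the grey tray's top face IF that tray stood at the bay's -y end stop. Axes: x across the bay, y along it, z up. The grey tray (x and heading exact) really stands 6 to 36 mm from there towards +y; the offset is not measured. Seated, tray is 38 mm above this height; with lugs standing on the rims, 50 mm.
- dock: Blue console, fixed, origin under the bay's centre, axes as bay; 180 (x) x 300 (y) mm, with a 56 mm deep control panel along +x (knobs up to 54 mm high). The grey tray in its bay floats on springs: it gives way downwards from about 7 N, 0.9 N more per mm, for 7 mm, then is hard; it rises again when relieved. Sideways it stays put below 40 N (slides along y above).
- rim (a point): Fixed point on the console's +x bay wall, 56 mm above the bench, beside the grey tray. That tray is 138 (x) x 236 (y) mm; its top has two flat level rims, 34 mm wide, centred at x = +-52 mm along its whole length. In the rims are four square sockets, 17 x 17 mm and 16 mm deep, at x = +-52, y = +-70 mm from the grey tray's centre.
- meter: Yellow and black multimeter lying on the bench, 150 x 80 x 37 mm, origin under its centre; leave it alone.
- eraser: Off-white eraser on the bench, 22 x 55 x 14 mm, origin under its centre; leave it alone.
- jar: Small clear jar with a white cap on the bench, 52 mm across and 75 mm high, origin under its centre; leave it alone.
Things that resemble listed ones, but are neither listed nor needed, are in the scene too. Several things look just like the part that bears tray: the one meant starts farthest to the robot's left.

How it is judged:
On the way, in this order (a step that is already met when the one before it is completed fails the run):
1. the yellow tray is lifted clear of the bench (height (world z) of tray above 0.08 m), for 0.2 s.
2. the yellow tray sits flush on the grey tray, all four lugs in the sockets (x of tray in the frame of bay between -0.005 and 0.005 m and y of tray in the frame of bay between -0.004 and 0.044 m and z of tray in the frame of bay between 0.034 and 0.041 m and angle between tray's own z axis and vertical below 0.03 rad and angle between the x axis of tray and the x axis of bay, either way round below 0.06 rad), for 0.2 s.
At the end, for the whole second after the job is handed in: The yellow tray stands on the grey tray in the bay, lugs fully in the sockets (tray 34 to 41 mm above bay, within 5 mm of it in bay x and -4 to 44 mm in bay y), level within 0.03 rad, parallel to the bay within 0.06 rad, released and at rest (all of step 2 and linear speed of upper below 0.01 m/s and contact force between the fingers and upper below 0.1 N); the robot touches nothing.
It fails at once if the console or its grey tray is loaded with more than 27 N (contact force between dock and anything else above 27 N).
It fails at once if the yellow tray is tipped more than 0.35 rad (angle between tray's own z axis and vertical above 0.35 rad).
It fails at once if the meter is moved more than 20 mm (distance of meter from where it was at the start of the episode above 0.02 m).
It fails at once if the eraser is moved more than 20 mm (distance of eraser from where it was at the start of the episode above 0.02 m).
It fails at once if the jar is moved more than 20 mm (distance of jar from where it was at the start of the episode above 0.02 m).
It also fails if it takes over 56 s, if anything falls off the work surface, if the arm or the gripper's body presses on something with over 40 N, if the wrist force passes 120 N, or if a joint passes its speed limit or range.

## Working session

There is one attempt and no reset: what is moved stays moved. The work goes in short steps, Python scripts to look and compute and a shell command to move; the robot and the scene stay as the last step left them, time stands still between calls to the robot, and variables do not carry over. Pictures are saved under pics/ and viewed, about 8 in all and at most 12, crops included, and the job is handed in when it is done.

```bash
mkdir -p pics; cat > h.py <<'E'
import numpy as np, cv2
from cell import arm
from scipy.spatial.transform import Rotation as R
def cam(n,save=None):
    p=arm.read_camera(n)
    if save: cv2.imwrite('pics/'+save,p['image'][:,:,::-1])
    return p
def ray(p,at,fish=False):
    K=np.array(p['mtx']);r,c=at
    v=np.array([(c-K[0,2])/K[0,0],(r-K[1,2])/K[1,1]])
    if fish:
        t=np.linalg.norm(v); d=np.r_[v/t*np.sin(t),np.cos(t)] if t>1e-9 else np.array([0,0,1.])
    else: d=np.r_[v,1]
    Rm=cv2.Rodrigues(np.array(p['rvec'],float))[0]; o=-Rm.T@np.array(p['tvec']).ravel()
    d=Rm.T@d
    return o,d/np.linalg.norm(d)
def atz(p,at,z,fish=False):
    o,d=ray(p,at,fish); return o+d*(z-o[2])/d[2]
def tri(L):
    A=np.zeros((3,3));b=np.zeros(3)
    for o,d in L:
        M=np.eye(3)-np.outer(d,d);A+=M;b+=M@o
    return np.linalg.solve(A,b)
E
python3 - <<'E'
from h import *
np.set_printoptions(precision=3,suppress=True)
s=arm.sense();print({k:np.round(v,3) for k,v in s.items()})
Z=dict(tray=.05,handle=.093,lug=0,bay=.08,dock=0,rim=.056,meter=0,eraser=0,jar=0)
ims=[]
for n in ['top','side','wrist']:
    p=cam(n,n+'0.png');ims.append(p['image'])
    o,d=ray(p,(192,256),n=='wrist');print(n,'cam at',o,'axis',d)
    for l in Z:
        for m in arm.mark_of(p,l)[:5]:
            print(n,l,round(m['score'],2),np.round(m['at']),atz(p,m['at'],Z[l],n=='wrist'))
E
```

```text
{'time_s': np.float64(0.0), 'joints': array([ 1.258,  0.468, -0.012,  1.604,  0.006,  1.071, -0.056]), 'dq': array([-0.001, -0.   ,  0.001, -0.001,  0.   ,  0.001, -0.   ]), 'joint_torque': array([ -0.   , -53.239,   0.022, -25.13 ,   0.011,   0.008,   0.   ]), 'tcp_pos': array([ 0.173, -0.626,  0.238]), 'tool_rot': array([ 0.991,  0.134, -0.   , -0.001]), 'contact_force': array([-0.604,  0.818, -0.918]), 'wrist_torque': array([-0.017, -0.011,  0.024]), 'gripper_width': np.float64(0.085)}
top cam at [0.364 0.016 1.573] axis [ 0.085  0.013 -0.996]
top tray 0.92 [205. 337.] [ 0.454 -0.222  0.05 ]
top tray 0.92 [286. 379.] [ 0.202 -0.354  0.05 ]
top handle 0.85 [289. 379.] [ 0.196 -0.344  0.093]
top handle 0.58 [205. 342.] [ 0.452 -0.231  0.093]
top handle 0.46 [106. 270.] [ 0.762 -0.006  0.093]
top lug 0.67 [191. 316.] [ 0.503 -0.163  0.   ]
top lug 0.67 [303. 394.] [ 0.143 -0.417  0.   ]
top lug 0.66 [191. 197.] [0.498 0.232 0.   ]
top bay 0.9 [189. 198.] [0.499 0.217 0.08 ]
top bay 0.74 [191. 194.] [0.492 0.231 0.08 ]
top bay 0.53 [106. 272.] [ 0.769 -0.011  0.08 ]
top dock 0.63 [190
[... 527 characters left out ...]
side lug 0.97 [252. 256.] [ 0.506 -0.158  0.   ]
side lug 0.9 [367.  93.] [ 0.149 -0.417  0.   ]
side bay 0.65 [134. 246.] [0.504 0.221 0.08 ]
side dock 0.66 [150. 247.] [0.507 0.239 0.   ]
side dock 0.22 [146. 319.] [ 0.746  0.243 -0.   ]
side rim 0.93 [134. 275.] [0.599 0.248 0.056]
side meter 0.85 [204. 350.] [ 0.786 -0.014  0.   ]
side meter 0.6 [148. 322.] [0.755 0.231 0.   ]
side eraser 0.64 [261. 356.] [ 0.756 -0.202  0.   ]
side jar 0.73 [146. 322.] [ 0.756  0.242 -0.   ]
wrist cam at [ 0.236 -0.61   0.374] axis [-0.246 -0.052 -0.968]
wrist tray 0.83 [102.  53.] [ 0.199 -0.345  0.05 ]
wrist handle 0.86 [99. 30.] [ 0.202 -0.341  0.093]
wrist lug 0.79 [149. 106.] [ 0.145 -0.414  0.   ]
```

View pics/top0.png

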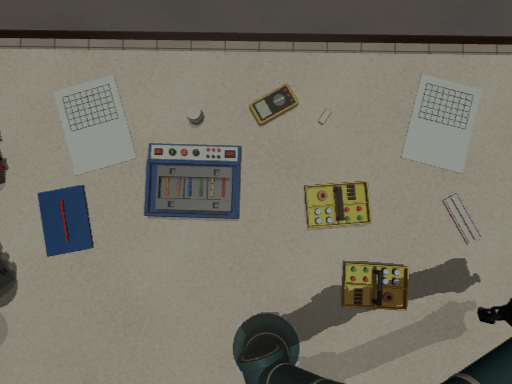

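View pics/side0.png

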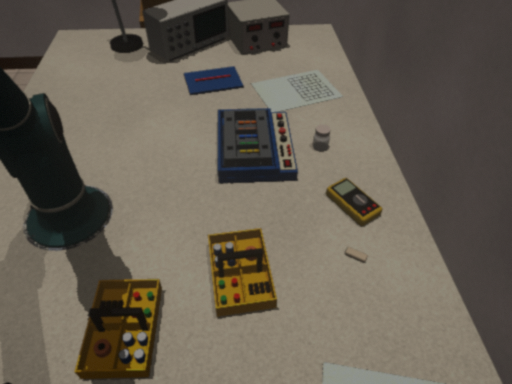

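Two candidates show: A at top px (col 337, row 205), world (0.453, -0.225), and B at (379, 286), world (0.20, -0.347). Robot's left is +y, so A is the one meant. I'll confirm it in a crop and measure headings.

```bash
python3 - <<'E'
from h import *
np.set_printoptions(precision=4,suppress=True)
p=cam('top')
im=p['image'][:,:,::-1]
c=np.hstack([cv2.resize(im[170:240,295:380],None,fx=4.5,fy=4.5,interpolation=2),cv2.resize(im[140:210+0,140:245],None,fx=3.8,fy=4.5,interpolation=2)[:315]])
cv2.imwrite('pics/crop1.png',c)
for n in ['top','side']:
  q=p if n=='top' else cam(n)
  for l,z in [('tray',.052),('dock',.05)]:
    for r in arm.regions_of(q,l)[:2]:
      cs=max(cv2.findContours(r['mask'].astype(np.uint8),0,1)[0],key=len)[:,0]
      w=np.array([atz(q,(y,x),z)[:2] for x,y in cs])
      print(n,l,round(r['score'],2),r['bbox'],cv2.minAreaRect((w*1000).astype(np.float32)))
E
```

```text
top tray 0.78 [305.9, 182.3, 66.5, 45.2] ((458.93499755859375, -225.43026733398438), (135.92828369140625, 203.21142578125), 4.960180759429932)
top tray 0.55 [345.0, 260.5, 64.0, 50.7] ((199.9976348876953, -343.3608703613281), (206.57626342773438, 140.85540771484375), 87.26266479492188)
top dock 0.84 [145.8, 144.1, 92.2, 76.2] ((528.050537109375, 238.8123321533203), (303.55126953125, 238.08779907226562), 89.01802825927734)
side tray 0.95 [207.0, 228.4, 71.7, 90.2] ((461.3309326171875, -234.7981719970703), (137.51663208007812, 220.9632568359375), 4.5233564376831055)
side tray 0.92 [76.4, 278.7, 83.1, 101.5] ((205.52700805664062, -352.41546630859375), (213.32208251953125, 146.62547302246094), 87.47746276855469)
side dock 0.68 [215.0, 108.1, 83.8, 73.3] ((528.5270385742188, 222.2550506591797), (354.4198913574219, 235.91769409179688), 89.09193420410156)
```

View pics/crop1.png

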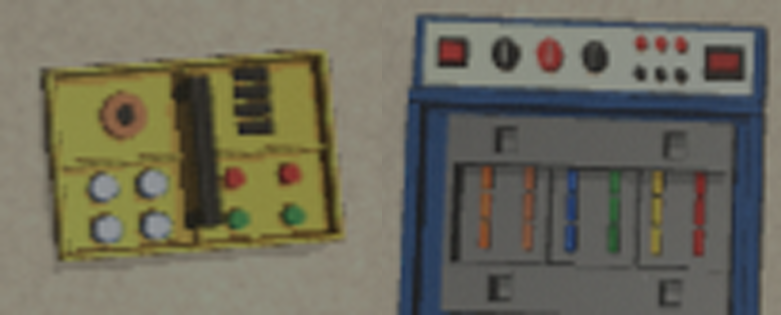

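A is confirmed at crop (195,150): heading about +4.7°, the leftmost yellow tray. Console heading is about -1°, and its four sockets show at crop (506,140), (675,145), (500,289), (670,292). Moving above A.

```bash
python3 -m handwheel '[{"dx":27,"dy":-22},{"dx":27,"dy":-22},{"dx":27,"dy":-22},{"dx":27,"dy":-22},{"dx":27,"dy":-22},{"dx":27,"dy":-22},{"dx":27,"dy":-22},{"dx":27,"dy":-22}]'; python3 -m handwheel '[{"dx":27,"dy":-22},{"dx":27,"dy":-22},{"dx":27,"dy":-22},{"dx":27,"dy":-22},{"dx":22,"dy":-20},{"wz":5.3},{"wz":5.3},{"claw":60}]'
python3 - <<'E'
from h import *
np.set_printoptions(precision=4,suppress=True)
s=arm.sense();Rm=R.from_quat(s['tool_rot']).as_matrix();print(s['tcp_pos'],'x heading',np.degrees(np.arctan2(Rm[1,0],Rm[0,0])),Rm[:,2],s['contact_force'])
ps={n:cam(n,n+'1.png') for n in ['top','side','wrist']}
for l,z in [('handle',.093),('tray',.05),('lug',0),('bay',.08),('rim',.056)]:
  for n,p in ps.items():
    for m in arm.mark_of(p,l)[:3]: print(n,l,round(m['score'],2),np.round(m['at']),atz(p,m['at'],z,n=='wrist'))
for x,y in [(506,140),(675,145),(500,289),(670,292)]:
  print('sock',atz(ps['top'],(139.5+y/4.5,139.5+(x-382)/3.8),.08))
E
```

```text
[ 0.1732 -0.6265  0.2393] x heading 15.45485781170744 [-0.     -0.0001 -1.    ] [-0.1609  1.3274  0.8132]
top handle 0.7 [292. 381.] [ 0.1876 -0.3509  0.093 ]
top handle 0.6 [206. 340.] [ 0.4497 -0.2263  0.093 ]
side handle 0.79 [310. 112.] [ 0.1961 -0.3413  0.093 ]
side handle 0.6 [252. 238.] [ 0.4572 -0.2198  0.093 ]
wrist handle 0.84 [99. 33.] [ 0.2028 -0.3451  0.093 ]
top tray 0.7 [204. 336.] [ 0.4594 -0.2218  0.05  ]
top tray 0.66 [285. 378.] [ 0.2035 -0.3526  0.05  ]
side tray 0.84 [264. 241.] [ 0.4638 -0.2232  0.05  ]
side tray 0.84 [323. 120.] [ 0.2037 -0.3491  0.05  ]
side tray 0.33 [253. 239.] [ 0.4619 -0.1913  0.05  ]
wrist tray 0.75 [100.  55.] [ 0.2027 -0.3469  0.05  ]
top lug 0.76 [192. 315.] [ 0.5002 -0.1589  0.    ]
top lug 0.68 [301. 392.] [ 0.1467 -0.4078  0.    ]
side lug 0.72 [250. 255.] [ 0.5043 -0.1516 -0.    ]
side lug 0.62 [366.  90.] [ 0.1414 -0.4133  0.    ]
wrist lug 0.82 [148. 102.] [ 0.1448 -0.4061  0.    ]
top bay 0.85 [187. 199.] [0.5065 0.2149 0.08  ]
side bay 0.72 [132. 247.] [0.5089 0.2318 0.08  ]
top rim 0.64 [164. 192.] [0.5815 0.2408 0.056 ]
side rim 0.78 [129. 275.] [0.6008 0.2707 0.056 ]
sock [0.5561 0.3002 0.08  ]
sock [0.5542 0.1603 0.08  ]
sock [0.4517 0.3023 0.08  ]
sock [0.4512 0.1624 0.08  ]$[0]: bad value
$[0]: bad value
```

View pics/wrist1.png

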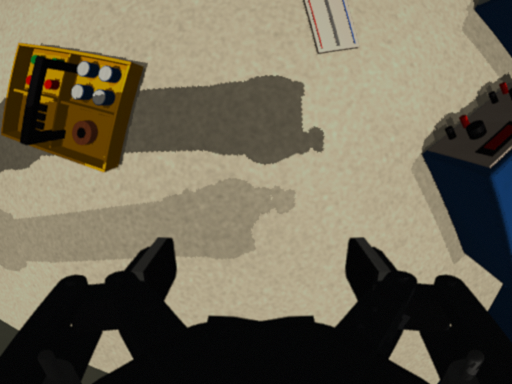

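Rows probably need all keys.

```bash
python3 -m handwheel '[{"claw":85,"dx":27,"dy":-22,"dz":0,"wx":0,"wy":0,"wz":0},{"claw":85,"dx":27,"dy":-22,"dz":0,"wx":0,"wy":0,"wz":0},{"claw":85,"dx":27,"dy":-22,"dz":0,"wx":0,"wy":0,"wz":0},{"claw":85,"dx":27,"dy":-22,"dz":0,"wx":0,"wy":0,"wz":0},{"claw":85,"dx":27,"dy":-22,"dz":0,"wx":0,"wy":0,"wz":0},{"claw":85,"dx":27,"dy":-22,"dz":0,"wx":0,"wy":0,"wz":0},{"claw":85,"dx":27,"dy":-22,"dz":0,"wx":0,"wy":0,"wz":0},{"claw":85,"dx":27,"dy":-22,"dz":0,"wx":0,"wy":0,"wz":0}]'
```

```text
time_s: 3.37
tcp_pos: [0.3352, -0.3979, 0.2396]
tool_rot: [0.991, 0.134, 0.0, 0.0]
contact_force: [0.4, -0.2, -0.1]
gripper_width: 0.085
```

```bash
python3 -m handwheel '[{"claw":85,"dx":32,"dy":-27,"dz":0,"wx":0,"wy":0,"wz":0},{"claw":85,"dx":32,"dy":-27,"dz":0,"wx":0,"wy":0,"wz":0},{"claw":60,"dx":32,"dy":-27,"dz":0,"wx":0,"wy":0,"wz":0},{"claw":60,"dx":32,"dy":-27,"dz":0,"wx":0,"wy":0,"wz":0},{"claw":60,"dx":32,"dy":-27,"dz":0,"wx":0,"wy":0,"wz":0},{"claw":60,"dx":0,"dy":0,"dz":0,"wx":0,"wy":0,"wz":5.3},{"claw":60,"dx":0,"dy":0,"dz":0,"wx":0,"wy":0,"wz":5.3},{"claw":60,"dx":0,"dy":0,"dz":0,"wx":0,"wy":0,"wz":0}]'
python3 - <<'E'
from h import *
np.set_printoptions(precision=4,suppress=True)
s=arm.sense();Rm=R.from_quat(s['tool_rot']).as_matrix();print(s['time_s'],s['tcp_pos'],'x heading',np.degrees(np.arctan2(Rm[1,0],Rm[0,0])),s['contact_force'])
p=cam('wrist','wrist2.png')
for l,z in [('handle',.093),('tray',.05)]:
    for m in arm.mark_of(p,l)[:3]: print(l,round(m['score'],2),np.round(m['at']),atz(p,m['at'],z,True))
r=arm.regions_of(p,'handle')
for q in r[:2]: print(q['bbox'],q['score'])
E
```

```text
time_s: 4.03
tcp_pos: [0.4526, -0.2266, 0.2394]
tool_rot: [0.999, 0.042, 0.0, 0.0]
contact_force: [-0.4, -0.7, -0.9]
gripper_width: 0.0602
4.0333 [ 0.4526 -0.2266  0.2394] x heading 4.832125718759281 [-0.4228 -0.7107 -0.9015]
handle 0.59 [175. 260.] [ 0.4618 -0.2267  0.093 ]
tray 0.79 [167. 260.] [ 0.4619 -0.2264  0.05  ]
[261.5, 294.9, 126.2, 56.3] 0.83
[169.6, 104.4, 179.8, 125.7] 0.64
```

View pics/wrist2.png

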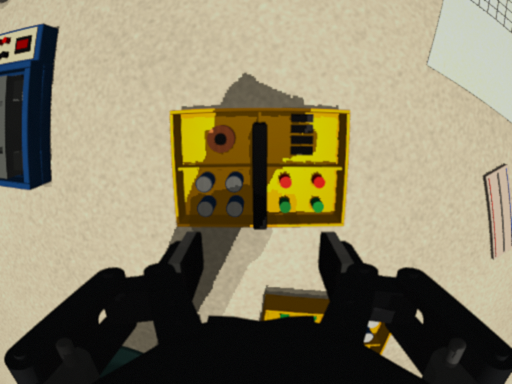

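Bar seen from (260,124) to (260,229), centred between the fingers and aligned with them. It needs about 9 mm along +x, then down to TCP z ≈ 0.080.

```bash
python3 -m handwheel '[{"claw":60,"dx":9,"dy":0,"dz":35,"wx":0,"wy":0,"wz":0},{"claw":60,"dx":0,"dy":0,"dz":35,"wx":0,"wy":0,"wz":0},{"claw":60,"dx":0,"dy":0,"dz":35,"wx":0,"wy":0,"wz":0},{"claw":60,"dx":0,"dy":0,"dz":30,"wx":0,"wy":0,"wz":0},{"claw":60,"dx":0,"dy":0,"dz":24,"wx":0,"wy":0,"wz":0},{"claw":60,"dx":0,"dy":0,"dz":0,"wx":0,"wy":0,"wz":0},{"claw":60,"dx":0,"dy":0,"dz":0,"wx":0,"wy":0,"wz":0}]' 60
python3 -m handwheel '[{"claw":0,"dx":0,"dy":0,"dz":0,"wx":0,"wy":0,"wz":0},{"claw":0,"dx":0,"dy":0,"dz":0,"wx":0,"wy":0,"wz":0},{"claw":0,"dx":0,"dy":0,"dz":0,"wx":0,"wy":0,"wz":0},{"claw":0,"dx":0,"dy":0,"dz":0,"wx":0,"wy":0,"wz":0},{"claw":0,"dx":0,"dy":0,"dz":0,"wx":0,"wy":0,"wz":0},{"claw":0,"dx":0,"dy":0,"dz":0,"wx":0,"wy":0,"wz":0},{"claw":0,"dx":0,"dy":0,"dz":0,"wx":0,"wy":0,"wz":0},{"claw":0,"dx":0,"dy":0,"dz":0,"wx":0,"wy":0,"wz":0}]' 60
```

```text
time_s: 4.82
tcp_pos: [0.4604, -0.2267, 0.0796]
tool_rot: [0.999, 0.042, -0.001, -0.001]
contact_force: [0.0, 0.2, 0.5]
gripper_width: 0.0599
time_s: 5.48
tcp_pos: [0.462, -0.2265, 0.082]
tool_rot: [0.999, 0.043, 0.001, 0.0]
contact_force: [-1.1, 1.1, 6.3]
gripper_width: 0.0128
```

```bash
python3 -m handwheel '[{"claw":0,"dx":0,"dy":0,"dz":0,"wx":0,"wy":0,"wz":0},{"claw":0,"dx":0,"dy":0,"dz":-5,"wx":0,"wy":0,"wz":0},{"claw":0,"dx":0,"dy":0,"dz":-15,"wx":0,"wy":0,"wz":0},{"claw":0,"dx":0,"dy":0,"dz":-25,"wx":0,"wy":0,"wz":0},{"claw":0,"dx":0,"dy":0,"dz":-25,"wx":0,"wy":0,"wz":0},{"claw":0,"dx":0,"dy":0,"dz":-25,"wx":0,"wy":0,"wz":0},{"claw":0,"dx":0,"dy":0,"dz":-15,"wx":0,"wy":0,"wz":0},{"claw":0,"dx":0,"dy":0,"dz":-5,"wx":0,"wy":0,"wz":0}]' 90
python3 - <<'E'
from h import *
p=cam('side','side2.png');cv2.imwrite('pics/side2c.png',cv2.resize(p['image'][180:340,150:330,::-1],None,fx=3,fy=3))
s=arm.sense();print(s['time_s'],s['tcp_pos'],s['contact_force'],s['wrist_torque'],s['gripper_width'])
E
```

```text
time_s: 6.15
tcp_pos: [0.462, -0.2271, 0.1979]
tool_rot: [0.999, 0.042, 0.002, 0.001]
contact_force: [-0.4, -0.8, -5.3]
gripper_width: 0.0125
6.2 [ 0.4617379 -0.2270889  0.1974186] [-0.56509811  0.43653816 -4.98188621] [-0.05254973 -0.05103515 -0.04789614] 0.012453719173572093
```

View pics/side2c.png

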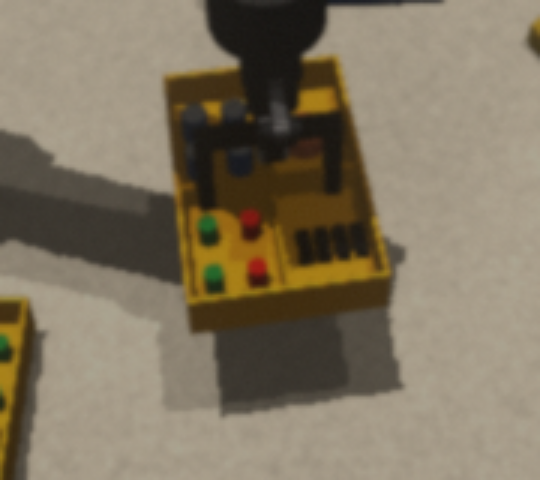

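Lifted, level, weight ≈ 5 N. The handle is gripped near its middle at crop (265,125). Next: move to the console's near side for a close wrist look at the sockets.

```bash
python3 -m handwheel '[{"claw":0,"dx":7.5,"dy":-20,"dz":0,"wx":0,"wy":0,"wz":0},{"claw":0,"dx":7.5,"dy":-36,"dz":0,"wx":0,"wy":0,"wz":0},{"claw":0,"dx":7.5,"dy":-36,"dz":0,"wx":0,"wy":0,"wz":0},{"claw":0,"dx":7.5,"dy":-36,"dz":0,"wx":0,"wy":0,"wz":0},{"claw":0,"dx":7.5,"dy":-36,"dz":0,"wx":0,"wy":0,"wz":0},{"claw":0,"dx":7.5,"dy":-36,"dz":0,"wx":0,"wy":0,"wz":0},{"claw":0,"dx":7.5,"dy":-35,"dz":0,"wx":0,"wy":0,"wz":0},{"claw":0,"dx":7,"dy":-18,"dz":0,"wx":0,"wy":0,"wz":0}]'
python3 -m handwheel '[{"claw":0,"dx":0,"dy":0,"dz":0,"wx":0,"wy":0,"wz":2.8},{"claw":0,"dx":0,"dy":0,"dz":0,"wx":0,"wy":0,"wz":2.9},{"claw":0,"dx":0,"dy":0,"dz":0,"wx":0,"wy":0,"wz":0},{"claw":0,"dx":0,"dy":0,"dz":0,"wx":0,"wy":0,"wz":0},{"claw":0,"dx":0,"dy":0,"dz":0,"wx":0,"wy":0,"wz":0}]'
python3 - <<'E'
from h import *
s=arm.sense();print(s['time_s'],s['tcp_pos'],s['contact_force'],s['wrist_torque'],s['gripper_width'])
p=cam('wrist','w3.png');np.savez('w3.npz',**{k:p[k] for k in['mtx','rvec','tvec']},image=p['image'])
t=cam('top','t3.png');np.savez('t3.npz',**{k:t[k] for k in['mtx','rvec','tvec']},image=t['image'])
cv2.imwrite('pics/w3c.png',cv2.resize(p['image'][20:340,:,::-1],(800,500),interpolation=2))
E
```

```text
time_s: 6.87
tcp_pos: [0.4974, 0.0355, 0.1939]
tool_rot: [0.999, 0.045, -0.001, -0.001]
contact_force: [-0.8, 0.1, -5.1]
gripper_width: 0.0122
time_s: 7.28
tcp_pos: [0.4984, 0.0301, 0.1945]
tool_rot: [1.0, -0.007, -0.001, 0.0]
contact_force: [0.5, -0.2, -5.9]
gripper_width: 0.0125
7.2833 [0.49839536 0.03011058 0.1944539 ] [ 0.54635376 -0.17558712 -5.85022459] [0.05177627 0.00796098 0.00447757] 0.01250993747329083
```

View pics/w3c.png

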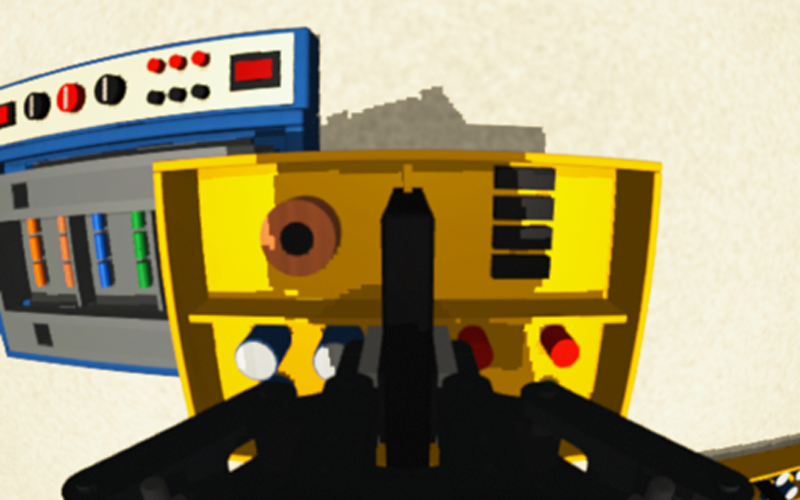

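```bash
python3 - <<'E'
from h import *
np.set_printoptions(precision=4,suppress=True)
p=dict(np.load('w3.npz'));t=dict(np.load('t3.npz'))
g=cv2.cvtColor(p['image'],cv2.COLOR_RGB2GRAY)
im=p['image']
for nm,(c,r) in dict(sA=(12.8,144.8),sB=(26.9,233.1)).items():
    c0,r0=int(c),int(r); w=g[r0-14:r0+15,max(0,c0-12):c0+13].astype(int); m=w<55
    n,l,st,ce=cv2.connectedComponentsWithStats(m.astype(np.uint8))
    for s_,c_ in zip(st[1:],ce[1:]):
        if s_[4]>15:
            at=(r0-14+c_[1],max(0,c0-12)+c_[0]); print(nm,s_,at,atz(p,at,.08,True))
# tray wall top corners (full px), z
for c,r in [(155,163),(660,164)]:
    print('corner',atz(p,(r/1.5625+20-.5,c/1.5625-.5),.1645,True))
# handle tip end, bar top at handle+.007 = tcp+.018
for c,r in [(385,215),(433,215),(408,190)]:
    print('bar',atz(p,(r/1.5625+20-.5,c/1.5625-.5),.2125,True))
gt=t['image'];
big=cv2.resize(gt[130:230,140:260,::-1],None,fx=6,fy=6,interpolation=2)
cv2.imwrite('pics/t3c.png',big)
E
```

```text
sA [  8   8  10  15 122] (np.float64(144.91803278688525), np.float64(12.442622950819672)) [0.5563 0.3003 0.08  ]
sB [ 7  0 18  2 21] (np.float64(219.14285714285714), np.float64(30.571428571428573)) [0.471  0.2895 0.08  ]
sB [  8   9  11  13 102] (np.float64(233.6764705882353), np.float64(27.235294117647058)) [0.4527 0.3018 0.08  ]
corner [0.5648 0.1264 0.1645]
corner [ 0.5617 -0.0695  0.1645]
bar [0.5474 0.0342 0.2125]
bar [0.5472 0.0221 0.2125]
bar [0.5536 0.0283 0.2125]
```

View pics/t3c.png

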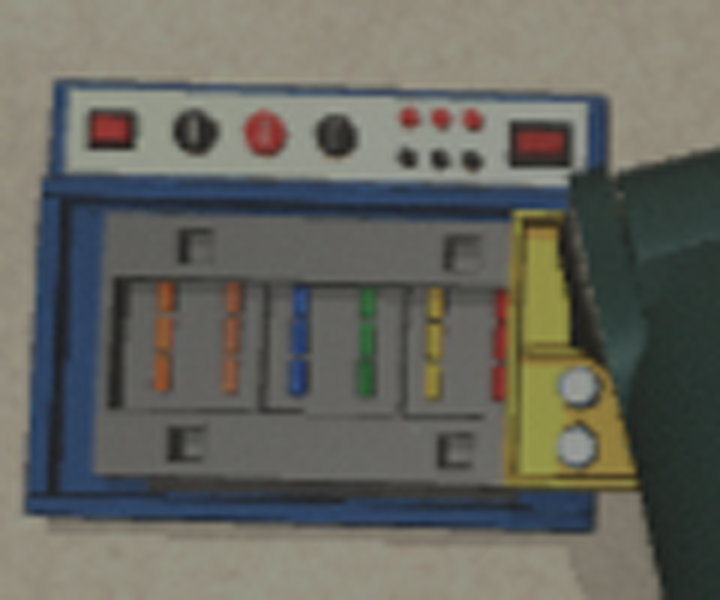

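```bash
python3 - <<'E'
from h import *
np.set_printoptions(precision=4,suppress=True)
t=dict(np.load('t3.npz'))
P=lambda c,r,z:atz(t,(130+r/6-.5,140+c/6-.5),z)
a,b=P(512,212,.1645),P(506,487,.1645);print('tray',a,b,(a+b)/2)
S=[P(196,247,.08),P(463,253,.08),P(187,444,.08),P(457,450,.08)];print(np.array(S),np.mean(S,0))
E
```

```text
tray [0.5643 0.1281 0.1645] [0.428  0.1286 0.1645] [0.4961 0.1283 0.1645]
[[0.5559 0.3    0.08  ]
 [0.5543 0.1601 0.08  ]
 [0.4524 0.3019 0.08  ]
 [0.4508 0.1612 0.08  ]] [0.5034 0.2308 0.08  ]
```

Both cameras agree: tray centre (0.495, 0.0284), socket centre (0.5034, 0.231), headings within 0.3°. The shift needed is (+8.3, +202.5) mm. I'll stop 4 mm short in y and go down to about 10 mm above contact.

```bash
python3 -m handwheel '[{"claw":0,"dx":1,"dy":-15,"dz":0,"wx":0,"wy":0,"wz":0},{"claw":0,"dx":1,"dy":-30,"dz":0,"wx":0,"wy":0,"wz":0},{"claw":0,"dx":1,"dy":-36,"dz":0,"wx":0,"wy":0,"wz":0},{"claw":0,"dx":1,"dy":-36,"dz":0,"wx":0,"wy":0,"wz":0},{"claw":0,"dx":1,"dy":-36,"dz":0,"wx":0,"wy":0,"wz":0},{"claw":0,"dx":0.5,"dy":-30,"dz":0,"wx":0,"wy":0,"wz":0},{"claw":0,"dx":0,"dy":-15.5,"dz":0,"wx":0,"wy":0,"wz":0},{"claw":0,"dx":0,"dy":0,"dz":0,"wx":0,"wy":0,"wz":0}]'
python3 -m handwheel '[{"claw":0,"dx":0,"dy":0,"dz":8,"wx":0,"wy":0,"wz":0},{"claw":0,"dx":0,"dy":0,"dz":8,"wx":0,"wy":0,"wz":0},{"claw":0,"dx":0,"dy":0,"dz":4,"wx":0,"wy":0,"wz":0},{"claw":0,"dx":0,"dy":0,"dz":0,"wx":0,"wy":0,"wz":0},{"claw":0,"dx":0,"dy":0,"dz":0,"wx":0,"wy":0,"wz":0},{"claw":0,"dx":0,"dy":0,"dz":0,"wx":0,"wy":0,"wz":0}]'
```

```text
time_s: 8.05
tcp_pos: [0.5066, 0.2342, 0.1954]
tool_rot: [1.0, -0.004, 0.0, -0.002]
contact_force: [0.1, 0.2, -4.8]
gripper_width: 0.0123
time_s: 8.55
tcp_pos: [0.5078, 0.2283, 0.1753]
tool_rot: [1.0, -0.008, 0.0, 0.0]
contact_force: [0.3, 0.6, -5.9]
gripper_width: 0.0127
```

```bash
python3 -m handwheel '[{"claw":0,"dx":-0.7,"dy":0,"dz":3,"wx":0,"wy":0,"wz":0},{"claw":0,"dx":0,"dy":0,"dz":3,"wx":0,"wy":0,"wz":0},{"claw":0,"dx":0,"dy":0,"dz":2,"wx":0,"wy":0,"wz":0},{"claw":0,"dx":0,"dy":0,"dz":0,"wx":0,"wy":0,"wz":0},{"claw":0,"dx":0,"dy":0,"dz":0,"wx":0,"wy":0,"wz":0},{"claw":0,"dx":0,"dy":0,"dz":0,"wx":0,"wy":0,"wz":0}]'
python3 -m handwheel '[{"claw":0,"dx":0,"dy":0,"dz":1.5,"wx":0,"wy":0,"wz":0},{"claw":0,"dx":0,"dy":0,"dz":1.5,"wx":0,"wy":0,"wz":0},{"claw":0,"dx":0,"dy":0,"dz":0,"wx":0,"wy":0,"wz":0},{"claw":0,"dx":0,"dy":0,"dz":0,"wx":0,"wy":0,"wz":0}]'
```

```text
time_s: 9.05
tcp_pos: [0.5068, 0.229, 0.1673]
tool_rot: [1.0, -0.007, 0.0, -0.0]
contact_force: [-0.5, 0.1, -5.0]
gripper_width: 0.0123
time_s: 9.38
tcp_pos: [0.5066, 0.2289, 0.1641]
tool_rot: [1.0, -0.007, -0.0, 0.0]
contact_force: [0.1, -0.4, -5.5]
gripper_width: 0.0126
```

```bash
python3 -m handwheel '[{"claw":0,"dx":0,"dy":0,"dz":1,"wx":0,"wy":0,"wz":0},{"claw":0,"dx":0,"dy":0,"dz":1,"wx":0,"wy":0,"wz":0},{"claw":0,"dx":0,"dy":0,"dz":0,"wx":0,"wy":0,"wz":0},{"claw":0,"dx":0,"dy":0,"dz":0,"wx":0,"wy":0,"wz":0}]'
python3 -m handwheel '[{"claw":0,"dx":0,"dy":0,"dz":1,"wx":0,"wy":0,"wz":0},{"claw":0,"dx":0,"dy":0,"dz":0,"wx":0,"wy":0,"wz":0},{"claw":0,"dx":0,"dy":0,"dz":0,"wx":0,"wy":0,"wz":0}]'
```

```text
time_s: 9.72
tcp_pos: [0.5068, 0.2289, 0.1622]
tool_rot: [1.0, -0.007, -0.0, 0.0]
contact_force: [-0.3, -0.2, -5.5]
gripper_width: 0.0118
time_s: 9.97
tcp_pos: [0.5069, 0.229, 0.1619]
tool_rot: [1.0, -0.007, 0.0, 0.0]
contact_force: [-2.4, -2.0, 2.8]
gripper_width: 0.0126
```

Contact at TCP z 0.162 as predicted, with about 8 N on the rims. Sweeping towards +y.

```bash
python3 -m handwheel '[{"claw":0,"dx":0,"dy":-1,"dz":0,"wx":0,"wy":0,"wz":0},{"claw":0,"dx":0,"dy":-1,"dz":0.5,"wx":0,"wy":0,"wz":0},{"claw":0,"dx":0,"dy":0,"dz":0,"wx":0,"wy":0,"wz":0},{"claw":0,"dx":0,"dy":0,"dz":0,"wx":0,"wy":0,"wz":0}]'
python3 -m handwheel '[{"claw":0,"dx":0,"dy":-1,"dz":0,"wx":0,"wy":0,"wz":0},{"claw":0,"dx":0,"dy":0,"dz":0,"wx":0,"wy":0,"wz":0},{"claw":0,"dx":0,"dy":0,"dz":0,"wx":0,"wy":0,"wz":0}]'
python3 -m handwheel '[{"claw":0,"dx":0,"dy":-1,"dz":0,"wx":0,"wy":0,"wz":0},{"claw":0,"dx":0,"dy":0,"dz":0,"wx":0,"wy":0,"wz":0},{"claw":0,"dx":0,"dy":0,"dz":0,"wx":0,"wy":0,"wz":0}]'
```

```text
time_s: 10.3
tcp_pos: [0.507, 0.2297, 0.1609]
tool_rot: [1.0, -0.008, -0.0, 0.001]
contact_force: [-2.8, -5.1, 3.1]
gripper_width: 0.0127
time_s: 10.55
tcp_pos: [0.5068, 0.2324, 0.1603]
tool_rot: [1.0, -0.007, 0.0, -0.001]
contact_force: [0.1, 0.6, -5.8]
gripper_width: 0.0121
time_s: 10.8
tcp_pos: [0.5065, 0.2333, 0.1604]
tool_rot: [1.0, -0.007, -0.0, -0.0]
contact_force: [0.0, -0.8, -5.3]
gripper_width: 0.0122
```

The lugs fell in: force is back to bare weight at the predicted y. Descending gently.

```bash
python3 -m handwheel '[{"claw":0,"dx":0,"dy":0,"dz":1.5,"wx":0,"wy":0,"wz":0},{"claw":0,"dx":0,"dy":0,"dz":0,"wx":0,"wy":0,"wz":0},{"claw":0,"dx":0,"dy":0,"dz":0,"wx":0,"wy":0,"wz":0}]'
python3 -m handwheel '[{"claw":0,"dx":0,"dy":0,"dz":1.5,"wx":0,"wy":0,"wz":0},{"claw":0,"dx":0,"dy":0,"dz":0,"wx":0,"wy":0,"wz":0},{"claw":0,"dx":0,"dy":0,"dz":0,"wx":0,"wy":0,"wz":0}]'
```

```text
time_s: 11.05
tcp_pos: [0.5067, 0.2329, 0.159]
tool_rot: [1.0, -0.007, -0.0, 0.0]
contact_force: [-0.1, -0.2, -4.6]
gripper_width: 0.0123
time_s: 11.3
tcp_pos: [0.5067, 0.2328, 0.1576]
tool_rot: [1.0, -0.007, -0.0, 0.0]
contact_force: [0.4, -0.1, -5.3]
gripper_width: 0.0127
```

```bash
python3 -m handwheel '[{"claw":0,"dx":0,"dy":0,"dz":1.5,"wx":0,"wy":0,"wz":0},{"claw":0,"dx":0,"dy":0,"dz":1.5,"wx":0,"wy":0,"wz":0},{"claw":0,"dx":0,"dy":0,"dz":0,"wx":0,"wy":0,"wz":0},{"claw":0,"dx":0,"dy":0,"dz":0,"wx":0,"wy":0,"wz":0}]'
python3 -m handwheel '[{"claw":0,"dx":0,"dy":0,"dz":1.5,"wx":0,"wy":0,"wz":0},{"claw":0,"dx":0,"dy":0,"dz":1.0,"wx":0,"wy":0,"wz":0},{"claw":0,"dx":0,"dy":0,"dz":0,"wx":0,"wy":0,"wz":0},{"claw":0,"dx":0,"dy":0,"dz":0,"wx":0,"wy":0,"wz":0}]'
python3 -m handwheel '[{"claw":0,"dx":0,"dy":0,"dz":1,"wx":0,"wy":0,"wz":0},{"claw":0,"dx":0,"dy":0,"dz":0,"wx":0,"wy":0,"wz":0},{"claw":0,"dx":0,"dy":0,"dz":0,"wx":0,"wy":0,"wz":0}]'
```

```text
time_s: 11.63
tcp_pos: [0.5067, 0.2328, 0.1546]
tool_rot: [1.0, -0.007, -0.0, 0.0]
contact_force: [-0.1, 0.5, -5.4]
gripper_width: 0.0122
time_s: 11.97
tcp_pos: [0.5068, 0.2329, 0.1521]
tool_rot: [1.0, -0.007, -0.0, 0.0]
contact_force: [0.2, 0.2, -5.6]
gripper_width: 0.0125
time_s: 12.22
tcp_pos: [0.5068, 0.2329, 0.1512]
tool_rot: [1.0, -0.007, -0.0, 0.0]
contact_force: [0.2, -0.4, -5.7]
gripper_width: 0.0126
```

```bash
python3 -m handwheel '[{"claw":0,"dx":0,"dy":0,"dz":1,"wx":0,"wy":0,"wz":0},{"claw":0,"dx":0,"dy":0,"dz":0,"wx":0,"wy":0,"wz":0},{"claw":0,"dx":0,"dy":0,"dz":0,"wx":0,"wy":0,"wz":0}]'
python3 -m handwheel '[{"claw":0,"dx":0,"dy":0,"dz":0.7,"wx":0,"wy":0,"wz":0},{"claw":0,"dx":0,"dy":0,"dz":0,"wx":0,"wy":0,"wz":0},{"claw":0,"dx":0,"dy":0,"dz":0,"wx":0,"wy":0,"wz":0}]'
```

```text
time_s: 12.47
tcp_pos: [0.5068, 0.2329, 0.1503]
tool_rot: [1.0, -0.007, 0.0, 0.0]
contact_force: [-0.6, 0.1, -5.7]
gripper_width: 0.0124
time_s: 12.72
tcp_pos: [0.5067, 0.2329, 0.15]
tool_rot: [1.0, -0.007, 0.0, 0.0]
contact_force: [-3.0, -1.3, 1.5]
gripper_width: 0.0125
```

Flush: 12 mm below first contact, with about 7 N load. Releasing and backing off.

```bash
python3 -m handwheel '[{"claw":0,"dx":0,"dy":0,"dz":0,"wx":0,"wy":0,"wz":0},{"claw":20,"dx":0,"dy":0,"dz":0,"wx":0,"wy":0,"wz":0},{"claw":30,"dx":0,"dy":0,"dz":0,"wx":0,"wy":0,"wz":0},{"claw":45,"dx":0,"dy":0,"dz":0,"wx":0,"wy":0,"wz":0},{"claw":60,"dx":0,"dy":0,"dz":0,"wx":0,"wy":0,"wz":0},{"claw":60,"dx":0,"dy":0,"dz":0,"wx":0,"wy":0,"wz":0},{"claw":60,"dx":0,"dy":0,"dz":0,"wx":0,"wy":0,"wz":0},{"claw":60,"dx":0,"dy":0,"dz":0,"wx":0,"wy":0,"wz":0}]'
python3 -m handwheel '[{"claw":60,"dx":0,"dy":0,"dz":-10,"wx":0,"wy":0,"wz":0},{"claw":60,"dx":0,"dy":0,"dz":-25,"wx":0,"wy":0,"wz":0},{"claw":60,"dx":0,"dy":0,"dz":-30,"wx":0,"wy":0,"wz":0},{"claw":60,"dx":0,"dy":0,"dz":-30,"wx":0,"wy":0,"wz":0},{"claw":60,"dx":0,"dy":0,"dz":-30,"wx":0,"wy":0,"wz":0},{"claw":60,"dx":0,"dy":0,"dz":-15,"wx":0,"wy":0,"wz":0},{"claw":60,"dx":0,"dy":0,"dz":0,"wx":0,"wy":0,"wz":0},{"claw":60,"dx":0,"dy":0,"dz":0,"wx":0,"wy":0,"wz":0}]'
python3 - <<'E'
from h import *
np.set_printoptions(precision=4,suppress=True)
a=cam('side');w=cam('wrist')
m=[arm.mark_of(q,'handle')[:2] for q in (a,w)]
for q,f,l in [(a,0,m[0]),(w,1,m[1])]:
  for x in l: print(round(x['score'],2),np.round(x['at']),atz(q,x['at'],.161,f))
cv2.imwrite('pics/end.png',np.vstack([cv2.resize(a['image'][80:200,180:340,::-1],(480,360)) ,cv2.resize(w['image'][:256,:,::-1],(480,240))]))
print(arm.sense()['contact_force'])
E
```

```text
time_s: 13.38
tcp_pos: [0.5069, 0.2329, 0.1496]
tool_rot: [1.0, -0.007, 0.0, -0.0]
contact_force: [-0.4, -0.5, 0.1]
gripper_width: 0.0596
time_s: 14.05
tcp_pos: [0.5071, 0.2331, 0.2909]
tool_rot: [1.0, -0.007, 0.001, -0.0]
contact_force: [-1.1, 0.1, -0.5]
gripper_width: 0.0602
0.79 [313. 113.] [ 0.2198 -0.3828  0.161 ]
0.62 [110. 243.] [0.4965 0.2341 0.161 ]
0.85 [191. 261.] [0.5044 0.2313 0.161 ]
[-0.1948  0.3608 -1.2552]
```

View pics/end.png

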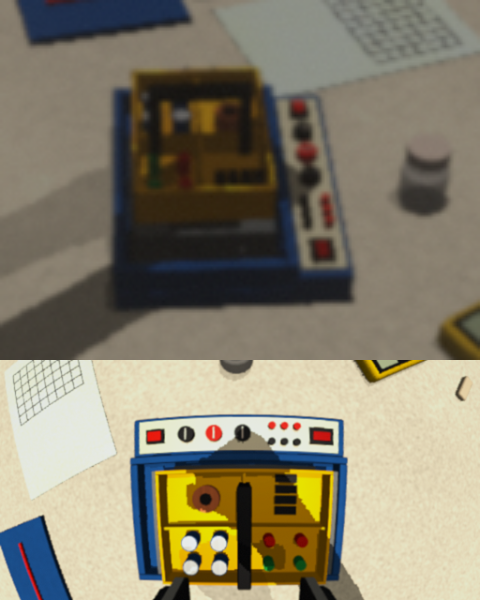

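The tray sits level and parallel on the grey tray, seen at (200,150) in the side view and (245,525) in the wrist view. The fingers are clear, so I'm handing in.

```bash
python3 -c "
from cell import arm
print(arm.job_done(), arm.sense()['time_s'])"
```

```text
the job is handed in; nothing more can be done
the job is handed in; nothing more can be done
```

The yellow tray (the leftmost of the two) is seated in the grey tray's sockets and released, and the job was handed in at about 14 s of the 56 s allowed. The interface gave no verdict.

- **Placing:** I gripped the tray by its handle and set it down lightly, with about 8 N on the rims. I slid it about 3.5 mm towards +y until the lugs dropped, then lowered it until it sat flush. That was 12 mm below first contact, which matches the lug length, with about 7 N load at the end.
- **Last checks:** The final pictures show the tray level and parallel in the bay. The wrist camera puts the handle at (0.504, 0.231), against the measured socket centre of (0.503, 0.231). The fingers are open and clear, and the contact force is near zero. I never reached towards the meter, eraser or jar and they look undisturbed, though I did not measure their positions again.
- **What disagreed or failed:**
  - The side camera's low-score handle mark put x 7 mm lower; the wrist picture and the 12 mm drop contradict it.
  - My first two moves were refused because the rows lacked some keys, so nothing moved.

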